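# Make up two weighing kits

### The arm

A 6-joint arm with a two-finger parallel gripper is mounted at the origin on a cart in front of the work surface, level with it; the furniture and walls round the work are solid. World frame = base frame: x ahead of the robot, y to its left, z up, the work surface at z = 0. Lengths are in mm, angles in degrees, forces in N, time in s.
With the tool pointing down it reaches from about 300 to 850 mm from the base axis. Payload 4.2 kg.
Tool frame: the origin (TCP) lies midway between the tips of the shut fingers; the grasp point (between the pads) lies 19 mm behind it (env.grasp_offset is the distance from the TCP to the grasp point, in mm); z points along the fingers, y is the line along which they close (so a half turn about z gives the same grasp; the last joint's range is limited). The gripper opens to 91 mm and grips with 3 to 60 N. Pads are 32 mm wide; open, the fingers measure 118 mm over their backs; the gripper's body (76 mm by 178 mm) begins 60 mm behind the grasp point.
Start: joints at [-71.562, 18.312, 89.639, -0, 72.044, -1.146], TCP at [192.734, -541.753, 213.976] pointing down, gripper open.
Joint ranges: [-177.97, 177.97], [-48.28, 115.42], [12.27, 149.76], [-77.06, 257.06], [2.81, 150.46], [-146.56, 146.56]. Speed limits (degrees/s): [147.25, 147.25, 180, 180, 180, 180].

### API

Orientations are given as [roll, pitch, yaw] about the fixed x, y, z axes, in that order (R = Rz(yaw) Ry(pitch) Rx(roll)).
In Python, from workcell import env, optics gives the robot as it stands. The module is installed in compiled form; this text tells all that it offers.
- The arm moves only by the tool send_rows, never from a script. Its argument "targets" is a list that holds one entry, the list of rows, each a list of 7 numbers: the turn, a rotation vector about the world's x, y, z scaled (see below), then the shift along the world's x, y, z scaled (see below), then the closure, from -1 (fully open) to 1 (shut). In form: [[[rx, ry, rz, x, y, z, gripper], ...]]. A call has 1 to 12 rows; each row shifts and turns the commanded pose from where the row before left it; what a row does not reach is not made up. The controller multiplies each number of a shift by 0.2 m and each number of a turn by pi/2 rad. A row lasts 1/10 s, in which the tool goes at most 50 mm and 8.59 degrees, less where a joint would pass 70% of its speed; a pose out of reach is approached as far as the arm can. A call with a number of a shift or a turn outside -1 to 1 is refused whole. A call with a gripper value outside its range is refused whole. The fingers move at their own pace and stop on an object; "grip_force" is the grip in N (left out, the last holds). Time passes only in rows, so rows that do not move let the fingers close. It gives the time, the measured TCP pose, the force, the opening and the grip force at its end, in the units of the state.
- env.state(): the state, without advancing time (a new reading comes with each control period).
- optics.grab_frame(name): name is "side" or "top" or "wrist"; returns (picture, depth): 480x640x3 uint8, red, green, blue; 480x640 float32, mm along the optical axis (not along the pixel's ray), 0 where there is no reading.
- optics.camera_info(name): a dict with "camera_matrix" (3x3 intrinsics, pixels), "k1" (the pictures are not rectified: a ray, as slopes to the right and down, at radius r is drawn at 1 + k1 r^2 times it, then the intrinsics apply), "R" (3x3) and "t" (3): a world point X has camera coordinates R X + t; the wrist camera has in their place "mount" (4x4, takes a point from camera to tool coordinates, whose origin is the TCP and whose axes are the flange's). Camera axes: x right, y down, z forward; pixel columns grow to the right and rows downward; lengths in mm; the calibration is good to about 2 mm. A picture is of the moment at which its call begins: read the wrist's pose just before it. camera_info takes no time and is no camera call.
- env.job_done(): hands the job in; it is judged then, once.
Trained networks look in the newest picture that a camera, given by its name, has taken for a name from the list of things; names that differ only in an ending like _2 or _b are one class to them, and where a whole thing is asked for, a point or a joint stands for the part that bears it (a point fixed in the world has none). Each returns a list of dicts, best first, with "conf" (0 to 1); they miss things now and then, are a little off and sometimes report something else, mostly with a low value. They report only what shows in the picture. A call takes as long as a camera call.
- optics.silhouettes(camera, name): "mask" (480x640 bool, what is visible of it) and "at" ([column, row] in pixels, amid what is visible of it).
- optics.place_of(camera, name): "at" ([column, row] in pixels: a listed point, or the origin of a listed thing).
The state is a dict: "time_s": time; "qpos": joint angles; "qvel": joint speeds; "effort": joint torques, N m; "ee_pos": TCP position; "ee_rot": TCP orientation; "force": force on the tool from outside, world axes, zero at the start; "torque": the same for the moment, N m; "gripper_width": finger opening in mm; "gripper_force": force on a finger pad.
Only numpy, scipy, OpenCV 4.12 (cv2) and the standard library are available. Lean on these libraries where they do the work, as an engineer would, in place of code of your own. Each camera call takes 0.05 s, during which the arm holds its last target. There are 200 camera calls.

### The job

Make up the two weighing kits from the stock on the bench: the two-bay tray gets the middle-sized of the three knob weights and the capped vial, which has to be pulled out of its foam case; the three-bay tray gets the largest knob weight, the dropper bottle and the rubber stopper. One thing to a bay (any bay of the right tray), standing upright on the bay's floor; leave the smallest weight and the beaker where they stand.

Things in the scene. Friction and masses are not known exactly. Their poses are not given: they have to be found in the camera images.
- weight_200_mid (a point): centre (half-way up, 21 mm) of the largest knob weight: brass-coloured, upright, 37 mm diameter, 42 mm high, about 0.2 kg; cylindrical body below, narrower neck and knob above. On the worktop at the start, z up.
- weight_100_mid (a point): centre (half-way up, 16.5 mm) of the middle-sized knob weight: same form, dark grey metal, 29 mm diameter, 33 mm high, about 0.1 kg. On the worktop at the start.
- weight_50_mid (a point): centre (half-way up, 13 mm) of the smallest knob weight: same form, brass-coloured, 23 mm diameter, 26 mm high. Stays where it is, on the worktop.
- dropper_bottle_mid (a point): centre (half-way up, 39.5 mm) of the dropper bottle: slim clear bottle with a paper label and a ribbed white cap, 36 mm diameter, 79 mm high (straight body to 62 mm, cap 24 mm diameter above), about 0.06 kg. Upright on the worktop at the start.
- rubber_stopper_mid (a point): centre (half-way up, 15 mm) of the rubber stopper: plain reddish-brown tapered plug, 32 mm diameter at the top, narrower at the foot, 30 mm high, about 0.03 kg. Stands on its narrow end on the worktop.
- vial_mid (a point): centre (half-way up, 25.5 mm) of the glass sample vial: 22 mm diameter, 51 mm high, of which the top 11 mm is a ribbed white cap of 20 mm diameter; about 0.02 kg. At the start it stands upright in the foam case with its foot 6 mm above the worktop and its upper 29 mm out of the foam; two soft sprung cheeks hold it and let go with a straight upward pull of about 2 to 7 N over 22 mm.
- beaker_100_mid (a point): centre (half-way up, 35 mm) of a glass beaker, 53 mm diameter, 70 mm high, empty. Stays where it is, among the stock.
- vial_case: open vial case, 76 x 76 mm, black shell round grey foam, foam top 28 mm above the worktop, with one cut-out in the middle for the vial. Fixed. Origin: centre of its underside, z up; the cheeks press along its y.
- tray_two: the two-bay kit tray, grey floor with bare aluminium rims and dividers, 124 x 64 mm and a small lip at each end. Fixed. Origin: centre of its underside on the worktop; x along the row of bays, y across it, z up. Floor 3 mm thick, walls and dividers 4 mm thick and only 8 mm high above the worktop; every bay is 56 x 56 mm inside. Bay centres at x = -30 and +30 mm, y = 0.
- tray_three: the three-bay kit tray, grey floor with bare aluminium rims and dividers, 184 x 64 mm and a small lip at each end. Fixed. Origin: centre of its underside on the worktop; x along the row of bays, y across it, z up. Floor 3 mm thick, walls and dividers 4 mm thick and only 8 mm high above the worktop; every bay is 56 x 56 mm inside. Bay centres at x = -60, 0 and +60 mm, y = 0.

How it is judged:
By the outcome, as a careful person would: the job done as asked, in the order asked, and still so for the second after the job is handed in, with the robot touching nothing.
It also fails if it takes over 106 s, if anything falls off the work surface, if the arm or the gripper's body presses on something with over 40 N, if the wrist force passes 120 N, or if a joint passes its speed limit or range.

## Working session

There is one attempt and no reset: what is moved stays moved. The work goes in short steps, Python scripts to look and compute and a tool call to move; the robot and the scene stay as the last step left them, time stands still between calls to the robot, and variables do not carry over. Pictures are saved under pics/ and viewed, at most 14 in all, crops included, and the job is handed in when it is done.

Besides the shell and the picture viewer there is one more tool, called after "Emit:" by a JSON object that holds its "op" and its "data", one argument or row to a line. send_rows: Moves the arm, as the interface text tells. Its arguments: {"type":"object","properties":{"targets":{"type":"array"},"grip_force":{"type":"number"}},"required":["targets"]}

```bash
mkdir -p pics; cat > h.py <<'E'
import numpy as np, cv2
from workcell import env, optics
from scipy.spatial.transform import Rotation as Ro
def cam(name, st=None):
    c=optics.camera_info(name); K=np.array(c['camera_matrix'])
    if name=='wrist':
        st=st or env.state(); M=np.array(c['mount']); 
        T=np.eye(4); T[:3,:3]=Ro.from_euler('xyz',st['ee_rot'],degrees=True).as_matrix(); T[:3,3]=st['ee_pos']
        W=T@M
        return K,c['k1'],W[:3,:3],W[:3,3]
    R=np.array(c['R']);t=np.array(c['t']); return K,c['k1'],R.T,-R.T@t
def ray(C,uv):
    K,k1,R,o=C
    d=np.linalg.inv(K)@[uv[0],uv[1],1]; d=d[:2]; s=d.copy()
    for _ in range(20): s=d/(1+k1*(s@s))
    return R@np.array([s[0],s[1],1]),o
def at_z(C,uv,z):
    v,o=ray(C,uv); return o+v*(z-o[2])/v[2]
def cloud(C,depth):
    K,k1,R,o=C; v,u=np.mgrid[:480,:640]
    d=np.stack([(u-K[0,2])/K[0,0],(v-K[1,2])/K[1,1]],-1); s=d.copy()
    for _ in range(15): s=d/(1+k1*(s**2).sum(-1,keepdims=True))
    P=np.concatenate([s,np.ones_like(s[...,:1])],-1)*depth[...,None]
    return P@R.T+o
def save(n,p): cv2.imwrite('pics/'+n+'.png',p[...,::-1])
H=dict(weight_200_mid=21,weight_100_mid=16.5,weight_50_mid=13,dropper_bottle_mid=39.5,rubber_stopper_mid=15,vial_mid=31.5,beaker_100_mid=35,vial_case=0,tray_two=0,tray_three=0)
E
python3 - <<'E'
from h import *
s=env.state(); print(s['time_s'],s['ee_rot'],s['gripper_width'],env.grasp_offset)
P={}
for c in('top','side'):
    p,d=optics.grab_frame(c); save(c,p); C=cam(c); np.save(c+'d.npy',d); print(c,C[3],C[2][:,2])
    for n,z in H.items():
        for r in optics.place_of(c,n)[:2]:
            print(c,n,round(r['conf'],2),np.round(r['at']),at_z(C,r['at'],z).round(1)[:2])
E
```

```text
0.0 [-1.79900766e+02 -2.21627650e-03  1.95860730e+01] 91.1410501442125 18.8
top [ 432.91177063   17.86539403 1299.23241327] [ 0.0953181   0.0191829  -0.99526201]
top weight_200_mid 0.51 [478. 295.] [ 431.1 -334.8]
top weight_100_mid 0.5 [472. 252.] [ 534.2 -324. ]
top weight_50_mid 0.45 [381. 246.] [ 547.9 -106.8]
top dropper_bottle_mid 0.52 [427. 249.] [ 538.3 -211. ]
top rubber_stopper_mid 0.51 [427. 295.] [ 430.9 -215. ]
top rubber_stopper_mid 0.38 [421. 207.] [ 640.7 -203.1]
top vial_mid 0.65 [418. 207.] [ 637.8 -194.5]
top beaker_100_mid 0.97 [372. 294.] [433.7 -84.5]
top beaker_100_mid 0.48 [427. 250.] [ 536.8 -213.6]
top vial_case 0.89 [415. 209.] [ 639.6 -191. ]
top tray_two 0.94 [221. 254.] [526.9 277.8]
top tray_three 0.67 [178. 263.] [505.3 384.6]
side [ 165.85372493 -824.33134301  888.16448626] [ 0.30338622  0.6883387  -0.65889805]
side weight_200_mid 0.88 [339. 394.] [ 426.9 -322.9]
side weight_100_mid 0.56 [394. 372.] [ 536.7 -317.4]
side weight_50_mid 0.46 [348. 294.] [ 546.9 -111.5]
side dropper_bottle_mid 0.66 [365. 321.] [ 533.4 -209.2]
side rubber_stopper_mid 0.54 [348. 293.] [ 545.2 -111.6]
side rubber_stopper_mid 0.51 [314. 350.] [ 427.4 -214.5]
side vial_mid 0.69 [404. 299.] [ 632. -183.]
side beaker_100_mid 0.81 [287. 297.] [423.6 -89.8]
side vial_case 0.73 [407. 312.] [ 637.3 -192.8]
side tray_two 0.96 [272. 195.] [523.1 271.8]
side tray_three 0.93 [248. 171.] [502.5 392.9]
```

View pics/top.png

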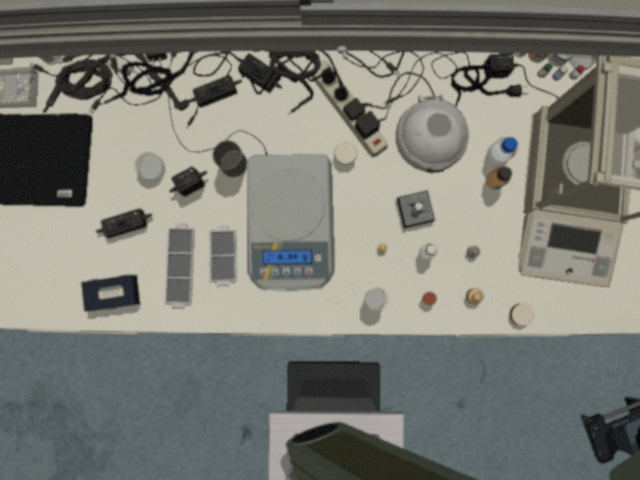

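View pics/side.png

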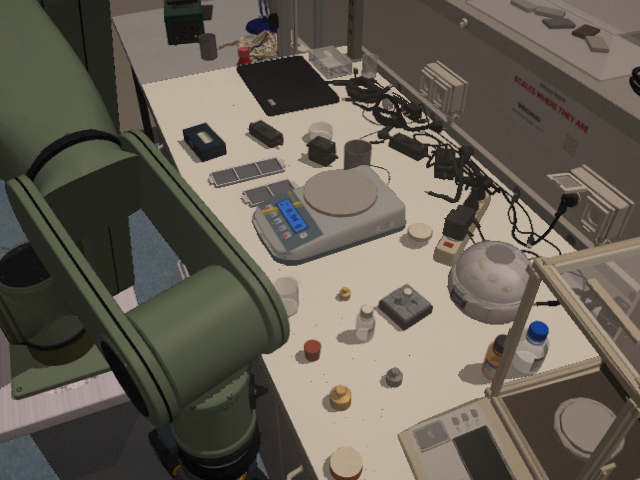

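The top view shows the stock at columns 370–485, rows 200–300, with the trays at columns 165–240, rows 225–305, their long axes roughly along world x. In the side view the vial case is near (405, 303) and the balance's chamber is at lower right.

```bash
python3 - <<'E'
from h import *
for c in('top','side'):
    optics.grab_frame(c); C=cam(c); d=np.load(c+'d.npy'); X=cloud(C,d)
    for n in('tray_two','tray_three','vial_case','dropper_bottle_mid'):
        r=optics.silhouettes(c,n)[0]; m=r['mask']; v,u=np.nonzero(m)
        p=np.array([at_z(C,(a,b),8)[:2] for a,b in zip(u,v)],np.float32)
        (cx,cy),(w,h),a=cv2.minAreaRect(p)
        print(c,n,round(r['conf'],2),round(cx,1),round(cy,1),round(w),round(h),round(a,1))
C=cam('top');X=cloud(C,np.load('topd.npy'))
# heights around stock & route
for x0 in range(350,760,50):
    print(x0,[int(np.percentile(X[(abs(X[...,0]-x0)<25)&(abs(X[...,1]-y)<25)][:,2],99)) if ((abs(X[...,0]-x0)<25)&(abs(X[...,1]-y)<25)).any() else None for y in range(-500,500,50)])
def tri(a,b):
    (v1,o1),(v2,o2)=ray(cam('top'),a),ray(cam('side'),b)
    s=np.linalg.lstsq(np.stack([v1,-v2],1),o2-o1,rcond=None)[0]; return ((o1+s[0]*v1+o2+s[1]*v2)/2).round(1)
E
```

```text
top tray_two 0.82 523.2 274.9 133 63 1.2
top tray_three 0.97 498.6 377.9 68 201 89.2
top vial_case 0.94 636.9 -191.3 80 78 13.7
top dropper_bottle_mid 0.66 536.6 -218.6 34 43 26.5
side tray_two 0.76 519.3 285.2 144 70 13.6
side tray_three 0.82 496.4 379.0 79 204 88.9
side vial_case 0.67 637.7 -182.5 93 88 15.2
side dropper_bottle_mid 0.6 546.2 -188.2 95 36 56.3
350 [6, 25, 22, 6, 6, 6, 6, 7, 6, 6, 6, 6, 6, 7, 6, 6, 6, 6, 7, 7]
400 [7, 27, 25, 43, 38, 31, 34, 6, 71, 70, 6, 6, 6, 6, 6, 7, 6, 11, 13, 6]
450 [34, 7, 6, 42, 43, 30, 34, 7, 71, 69, 1299, 47, 48, 48, 47, 11, 11, 12, 11, 6]
500 [52, 54, 5, 15, 7, 6, 63, 6, 6, 7, 56, 60, 60, 60, 58, 12, 10, 10, 11, 6]
550 [68, 63, 6, 34, 32, 60, 81, 7, 27, 6, 63, 90, 94, 93, 65, 12, 11, 11, 11, 6]
600 [380, 72, 6, 6, 6, 27, 33, 32, 6, 5, 62, 94, 95, 95, 93, 11, 12, 11, 11, 32]
650 [390, 390, 7, 6, 6, 20, 60, 32, 7, 7, 67, 94, 95, 95, 93, 6, 6, 55, 9, 20]
700 [390, 388, 97, 744, 773, 773, 773, 774, 774, 773, 774, 787, 744, 743, 743, 743, 743, 743, 743, 34]
750 [390, 377, 109, 736, 776, 776, 776, 776, 776, 776, 776, 790, 775, 775, 775, 776, 776, 775, 774, 36]
```

Emit:
{"op": "send_rows", "data": {
  "targets": [
    [[0,0,-0.09,0.25,0.12,0.05,-1],[0,0,-0.09,0.25,0.2,0.1,-1],[0,0,-0.038,0.25,0.22,0.1,-1],[0,0,0,0.25,0.1,0.05,-1],[0,0,0,0.25,0.1,0,-1],[0,0,0,0.25,0.1,0,-1],[0,0,0,0,0,0,-1],[0,0,0,0,0,0,-1]]
  ]
}}

```text
time_s: 2.4
ee_pos: [447.5, -404.2, 260.3]
ee_rot: [-180.0, 0.1, 0.5]
force: [-0.8, -0.2, 0.3]
gripper_width: 91.2
gripper_force: 0.0
```

```bash
cat >> h.py <<'E'
def look(names,tag=None):
    st=env.state(); p,d=optics.grab_frame('wrist'); C=cam('wrist',st); K,k1,R,o=C
    print('ee',np.round(st['ee_pos'],1),np.round(st['ee_rot'],2),'cam',o.round(),R[:,2].round(2),'t',round(st['time_s'],2))
    if tag: save(tag,p)
    X=cloud(C,d); np.save('X.npy',X)
    for n in names:
        for r in optics.place_of('wrist',n)[:2]: print(n,'pt',round(r['conf'],2),np.round(r['at']),at_z(C,r['at'],H[n]).round(1)[:2])
        for r in optics.silhouettes('wrist',n)[:1]:
            m=cv2.erode(r['mask'].astype(np.uint8),np.ones((3,3)))>0; Q=X[m&(d>0)]
            if len(Q)<20: continue
            if n.startswith('tray'): q=Q
            else: q=Q[Q[:,2]>np.percentile(Q[:,2],97)-4]
            (cx,cy),(w,h),a=cv2.minAreaRect(q[:,:2].astype(np.float32))
            print(n,'sil',round(r['conf'],2),np.round(r['at']),'rect',round(cx,1),round(cy,1),round(w),round(h),round(a,1),'ztop',round(np.percentile(Q[:,2],97),1))
    return X,p
E
python3 - <<'E'
from h import *
look([n for n in H if 'tray' not in n],'w1')
E
```

```text
ee [ 447.5 -404.2  260.3] [-1.7999e+02  7.0000e-02  4.8000e-01] cam [ 522. -404.  432.] [-0.26 -0.   -0.97] t 2.4
weight_200_mid pt 0.71 [245. 222.] [ 428.8 -326.7]
weight_200_mid pt 0.66 [ 43. 118.] [ 540.7 -114.5]
weight_200_mid sil 0.88 [246. 222.] rect 429.5 -327.7 19 20 65.9 ztop 42.4
weight_100_mid pt 0.68 [247. 118.] [ 538.1 -331.8]
weight_100_mid sil 0.89 [244. 116.] rect 535.6 -326.2 16 15 89.7 ztop 33.7
weight_50_mid pt 0.63 [ 46. 115.] [ 544.  -112.1]
weight_50_mid sil 0.89 [ 46. 117.] rect 542.6 -110.9 10 11 62.6 ztop 27.0
dropper_bottle_mid pt 0.64 [126. 123.] [ 532.7 -214.6]
dropper_bottle_mid sil 0.71 [123. 120.] rect 534.1 -215.6 20 20 43.9 ztop 79.8
rubber_stopper_mid pt 0.87 [148. 228.] [ 420. -217.]
rubber_stopper_mid sil 0.87 [144. 228.] rect 424.8 -219.3 27 28 39.1 ztop 32.1
vial_mid pt 0.8 [97. 18.] [ 634.  -190.3]
vial_mid pt 0.22 [113.  22.] [ 629.3 -205.5]
vial_mid sil 0.98 [95. 13.] rect 635.5 -190.6 15 17 0.9 ztop 58.7
beaker_100_mid pt 0.57 [ 28. 230.] [422.4 -87.7]
beaker_100_mid sil 0.97 [ 30. 231.] rect 421.1 -97.7 37 52 76.8 ztop 69.4
vial_case pt 0.91 [110.  25.] [ 635.1 -186.9]
vial_case sil 0.71 [112.  34.] rect 631.9 -190.9 60 71 13.1 ztop 29.9
```

View pics/w1.png

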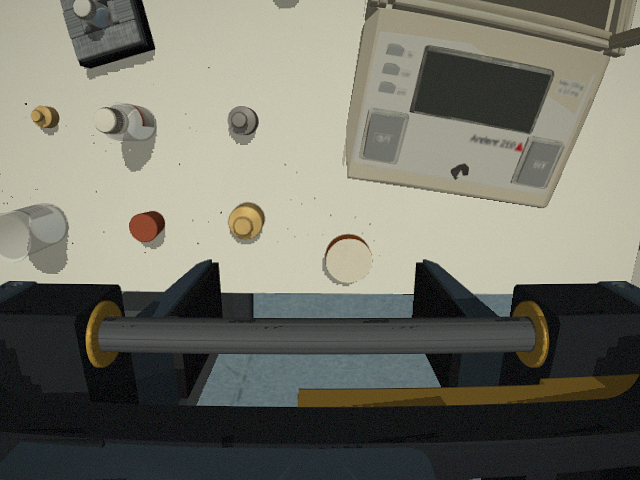

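The wrist view shows the stock clearly: grey weight (243,120), 200 weight (246,222), stopper (147,226), bottle (123,120), vial in case (85,10). These agree with the networks, so I'm going for the grey weight.

Emit:
{"op": "send_rows", "data": {
  "targets": [
    [[0,0,0,0.147,0.128,-0.1,-1],[0,0,0,0.147,0.129,-0.1,-1],[0,0,0,0.146,0.128,-0.1,-1],[0,0,0,0,0,-0.22,-1],[0,0,0,0,0,-0.22,-1],[0,0,0,0,0,-0.22,-1],[0,0,0,0,0,-0.14,-1],[0,0,0,0,0,-0.09,-1],[0,0,0,0,0,0,-1],[0,0,0,0,0,0,-1]]
  ],
  "grip_force": 25
}}

```text
time_s: 4.25
ee_pos: [535.3, -328.0, 23.1]
ee_rot: [180.0, -0.0, 0.3]
force: [0.2, 0.1, 0.2]
gripper_width: 91.0
gripper_force: 0.0
```

Emit:
{"op": "send_rows", "data": {
  "targets": [
    [[0,0,0,0,0.004,-0.07,-1],[0,0,0,0,0,0,-0.5],[0,0,0,0,0,0,0.2],[0,0,0,0,0,0,1],[0,0,0,0,0,0,1],[0,0,0,0,0,0,1],[0,0,0,0,0,0,1],[0,0,0,0,0,0,1],[0,0,0,0,0,0,1]]
  ]
}}

```text
time_s: 5.15
ee_pos: [534.9, -327.0, 8.8]
ee_rot: [180.0, -0.0, 0.3]
force: [-0.0, 1.0, 0.0]
gripper_width: 30.2
gripper_force: 0.4
```

Emit:
{"op": "send_rows", "data": {
  "targets": [
    [[0,0,0,0,0,0,1],[0,0,0,0,0,0,1],[0,0,0,0,0,0.1,1],[0,0,0,0,0,0.22,1],[0,0,0,0,0,0.22,1],[0,0,0,0,0.08,0.22,1],[0,0,0,0,0.15,0.18,1],[0,0,0,-0.04,0.22,0.1,1],[0,0,0,-0.04,0.24,0,1],[0,0,0,-0.04,0.24,0,1],[0,0,0,-0.04,0.24,0,1]]
  ]
}}

```text
time_s: 6.25
ee_pos: [502.1, -91.3, 216.8]
ee_rot: [-180.0, -0.0, 0.3]
force: [1.1, 1.0, -1.3]
gripper_width: 27.8
gripper_force: 25.0
```

Emit:
{"op": "send_rows", "data": {
  "targets": [
    [[0,0,0,-0.05,0.24,0,1],[0,0,0,-0.05,0.24,0,1],[0,0,0,-0.05,0.24,0,1],[0,0,0,-0.05,0.24,0,1],[0,0,0,-0.05,0.24,0,1],[0,0,0,-0.05,0.24,0,1],[0,0,0,-0.04,0.24,0.0,1],[0,0,0,-0.02,0.22,0.05,1],[0,0,0,0,0.15,0.05,1],[0,0,0,0,0,0,1],[0,0,0,0,0,0,1]]
  ]
}}

```text
time_s: 7.35
ee_pos: [430.5, 317.1, 236.3]
ee_rot: [179.9, 0.0, 0.4]
force: [0.1, -0.4, -2.0]
gripper_width: 27.2
gripper_force: 25.0
```

```bash
python3 - <<'E'
from h import *
X,p=look(['tray_two','tray_three'],'w2'); print(env.state()['gripper_width'])
E
```

```text
ee [430.5 317.1 236.3] [1.7993e+02 4.0000e-02 4.3000e-01] cam [505. 317. 408.] [-0.26 -0.   -0.97] t 7.35
tray_two pt 0.71 [357. 114.] [525.5 276.8]
tray_two sil 0.69 [357. 111.] rect 524.1 275.2 140 63 1.9 ztop 9.3
tray_three pt 0.72 [254. 142.] [497.2 381.3]
tray_three sil 0.95 [254. 132.] rect 499.3 379.9 64 200 89.1 ztop 9.3
27.230426271383347
```

View pics/w2.png

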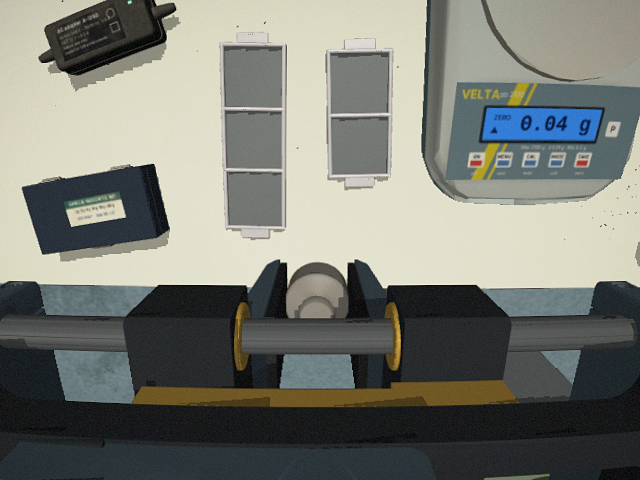

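The weight is in the fingers at about (317,295); tray two is at columns 328–392, rows 40–187, and tray three at 220–287, rows 33–238, both nearly square to the world. I'll check how the weight sits and the tray bays.

```bash
python3 - <<'E'
from h import *
X=np.load('X.npy')
for r in range(262,330,6): print(r,[tuple(np.round(X[r,c]-[430.5,317.1,236.3]).astype(int)) for c in (295,307,318,330,341)])
# rims via bright pixels near z 8
p=cv2.imread('pics/w2.png'); C=cam('wrist')
g=p.max(2).astype(int)-0; floor=(abs(X[...,2]-3)<6)
for n,(a,b,c,d) in dict(t2b1=(330,45,392,118),t2b2=(330,118,392,180),t3b1=(222,42,286,106),t3b2=(222,108,286,168),t3b3=(222,170,286,230)).items():
    m=np.zeros((480,640),bool); m[b:d,a:c]=1
    hsv=cv2.cvtColor(p,cv2.COLOR_BGR2GRAY); k=(m&(hsv<165)).astype(np.uint8)
    k=cv2.morphologyEx(k,cv2.MORPH_OPEN,np.ones((5,5)))
    v,u=np.nonzero(k); q=np.array([at_z(C,(i,j),4)[:2] for i,j in zip(u,v)],np.float32)
    print(n,np.round(cv2.minAreaRect(q)[0],1),np.round(cv2.minAreaRect(q)[1],1),cv2.minAreaRect(q)[2])
E
```

```text
262 [(np.int64(-62), np.int64(23), np.int64(-235)), (np.int64(-62), np.int64(9), np.int64(-235)), (np.int64(15), np.int64(-1), np.int64(-6)), (np.int64(-61), np.int64(-16), np.int64(-235)), (np.int64(-61), np.int64(-28), np.int64(-235))]
268 [(np.int64(-69), np.int64(23), np.int64(-235)), (np.int64(14), np.int64(4), np.int64(1)), (np.int64(15), np.int64(-1), np.int64(3)), (np.int64(13), np.int64(-7), np.int64(-1)), (np.int64(-68), np.int64(-28), np.int64(-235))]
274 [(np.int64(11), np.int64(10), np.int64(-1)), (np.int64(15), np.int64(4), np.int64(10)), (np.int64(15), np.int64(-1), np.int64(12)), (np.int64(13), np.int64(-6), np.int64(7)), (np.int64(9), np.int64(-12), np.int64(-5))]
280 [(np.int64(12), np.int64(9), np.int64(10)), (np.int64(12), np.int64(4), np.int64(11)), (np.int64(12), np.int64(-1), np.int64(12)), (np.int64(12), np.int64(-6), np.int64(11)), (np.int64(10), np.int64(-12), np.int64(4))]
286 [(np.int64(9), np.int64(9), np.int64(11)), (np.int64(10), np.int64(4), np.int64(13)), (np.int64(10), np.int64(-1), np.int64(12)), (np.int64(10), np.int64(-6), np.int64(12)), (np.int64
[... 1124 characters left out ...]
nt64(12))]
322 [(np.int64(35), np.int64(5), np.int64(95)), (np.int64(34), np.int64(2), np.int64(93)), (np.int64(34), np.int64(0), np.int64(93)), (np.int64(35), np.int64(-3), np.int64(95)), (np.int64(34), np.int64(-6), np.int64(93))]
328 [(np.int64(34), np.int64(4), np.int64(95)), (np.int64(33), np.int64(2), np.int64(95)), (np.int64(33), np.int64(0), np.int64(94)), (np.int64(34), np.int64(-3), np.int64(96)), (np.int64(34), np.int64(-5), np.int64(96))]
t2b1 [555.5 274. ] [57.6 57.8] 1.745718240737915
t2b2 [493.8 272.4] [55.9 57.7] 1.1693010330200195
t3b1 [561.6 379.3] [57.  56.4] 89.40328216552734
t3b2 [500.5 380.1] [57.5 56.5] 89.78023529052734
t3b3 [439.8 381.3] [57.3 57.6] 89.03096771240234
```

Emit:
{"op": "send_rows", "data": {
  "targets": [
    [[0,0,0,0.106,-0.073,-0.1,1],[0,0,0,0.106,-0.073,-0.1,1],[0,0,0,0.106,-0.072,-0.1,1],[0,0,0,0,0,-0.2,1],[0,0,0,0,0,-0.2,1],[0,0,0,0,0,-0.2,1],[0,0,0,0,0,-0.1,1],[0,0,0,0,0,-0.08,1],[0,0,0,0,0,-0.03,1],[0,0,0,0,0,0,1],[0,0,0,0,0,0,1]]
  ]
}}

```text
time_s: 8.7
ee_pos: [495.3, 273.4, 15.6]
ee_rot: [-180.0, -0.1, 0.3]
force: [-0.1, 0.5, -0.1]
gripper_width: 27.6
gripper_force: 25.0
```

Emit:
{"op": "send_rows", "data": {
  "targets": [
    [[0,0,0,0,0,-0.015,1],[0,0,0,0,0,0,1],[0,0,0,0,0,0,1]]
  ]
}}

```text
time_s: 9.0
ee_pos: [494.7, 273.5, 12.2]
ee_rot: [-180.0, -0.0, 0.3]
force: [0.4, 0.4, -1.9]
gripper_width: 27.8
gripper_force: 25.0
```

Emit:
{"op": "send_rows", "data": {
  "targets": [
    [[0,0,0,0,0,0,0.2],[0,0,0,0,0,0,-0.3],[0,0,0,0,0,0,-0.3],[0,0,0,0,0,0,-0.3],[0,0,0,0,0,0.1,-0.3],[0,0,0,0,0,0.22,-0.3],[0,0,0,0,0,0.24,-0.3],[0,0,0,0.02,-0.08,0.2,-0.5],[0,0,0,0.03,-0.2,0.1,-0.5],[0,0,0,0.04,-0.24,0,-0.5],[0,0,0,0.04,-0.24,0,-0.5],[0,0,0,0.04,-0.24,0,-0.5]]
  ]
}}

```text
time_s: 10.2
ee_pos: [528.5, 71.8, 184.2]
ee_rot: [-180.0, -0.1, 0.4]
force: [1.4, 0.5, 0.3]
gripper_width: 68.5
gripper_force: 0.0
```

Emit:
{"op": "send_rows", "data": {
  "targets": [
    [[0,0,0,0.04,-0.24,0,-0.5],[0,0,0,0.04,-0.24,0,-0.5],[0,0,0,0.04,-0.24,0,-0.5],[0,0,0,0.04,-0.24,0,-0.5],[0,0,0,0.04,-0.24,0,-0.5],[0,0,0,0,-0.2,0,-0.5],[0,0,0,0,-0.1,0,-0.5],[0,0,0,0,0,0,-0.5],[0,0,0,0,0,0,-0.5]]
  ]
}}

```text
time_s: 11.1
ee_pos: [568.2, -226.3, 183.5]
ee_rot: [-179.9, 0.0, 0.3]
force: [0.1, 1.2, 0.6]
gripper_width: 68.6
gripper_force: 0.0
```

```bash
python3 - <<'E'
from h import *
look(['vial_mid','vial_case','dropper_bottle_mid','weight_50_mid'],'w3')
E
```

```text
ee [ 568.2 -226.3  183.5] [-1.7995e+02  3.0000e-02  2.9000e-01] cam [ 642. -227.  355.] [-0.26 -0.   -0.97] t 11.1
vial_mid pt 0.81 [273. 144.] [ 634.9 -190.9]
vial_mid sil 0.94 [272. 143.] rect 637.4 -190.5 17 18 69.5 ztop 58.7
vial_case pt 0.87 [274. 141.] [ 636.8 -188.6]
vial_case pt 0.39 [305. 364.] [ 411.2 -215.2]
vial_case sil 0.85 [275. 128.] rect 637.3 -189.0 71 70 13.7 ztop 29.8
dropper_bottle_mid pt 0.92 [301. 265.] [ 534.4 -213.4]
dropper_bottle_mid pt 0.27 [188. 247.] [ 549.9 -117. ]
dropper_bottle_mid sil 0.87 [302. 263.] rect 536.3 -213.0 20 20 32.7 ztop 79.7
weight_50_mid pt 0.77 [188. 247.] [ 541.8 -108.1]
weight_50_mid sil 0.75 [190. 245.] rect 543.9 -109.5 12 12 43.5 ztop 26.7
```

Emit:
{"op": "send_rows", "data": {
  "targets": [
    [[0,0,0,0.113,0.06,-0.03,-0.5],[0,0,0,0.114,0.06,-0.03,-0.5],[0,0,0,0.113,0.06,-0.03,-0.5],[0,0,0,0,0,-0.2,-0.5],[0,0,0,0,0,-0.2,-0.5],[0,0,0,0,0,-0.15,-0.5],[0,0,0,0,0,-0.08,-0.5],[0,0,0,0,0,-0.025,-0.5],[0,0,0,0,0,0,-0.5],[0,0,0,0,0,0,-0.5]]
  ]
}}

```text
time_s: 12.55
ee_pos: [637.4, -190.9, 36.1]
ee_rot: [180.0, -0.1, 0.3]
force: [-0.5, 0.0, 0.6]
gripper_width: 68.4
gripper_force: 0.0
```

Emit:
{"op": "send_rows", "data": {
  "targets": [
    [[0,0,0,0,0,-0.012,-0.5],[0,0,0,0,0.002,0,0.2],[0,0,0,0,0,0,1],[0,0,0,0,0,0,1],[0,0,0,0,0,0,1],[0,0,0,0,0,0,1],[0,0,0,0,0,0,1],[0,0,0,0,0,0,1],[0,0,0,0,0,0,1]]
  ]
}}

```text
time_s: 13.45
ee_pos: [636.6, -190.0, 32.4]
ee_rot: [-180.0, -0.0, 0.3]
force: [0.7, 0.9, 0.3]
gripper_width: 20.8
gripper_force: 25.0
```

Emit:
{"op": "send_rows", "data": {
  "targets": [
    [[0,0,0,0,0,0.02,1],[0,0,0,0,0,0.025,1],[0,0,0,0,0,0.025,1],[0,0,0,0,0,0.025,1],[0,0,0,0,0,0.03,1],[0,0,0,0,0,0.04,1],[0,0,0,0,0,0.06,1],[0,0,0,0,0,0.1,1],[0,0,0,0,0,0.2,1],[0,0,0,0,0,0.2,1],[0,0,0,0,0,0.1,1],[0,0,0,0,0,0,1]]
  ]
}}

```text
time_s: 14.65
ee_pos: [638.6, -191.0, 202.7]
ee_rot: [179.8, -0.5, 0.3]
force: [1.0, -0.3, -0.3]
gripper_width: 20.9
gripper_force: 25.0
```

```bash
python3 - <<'E'
from h import *
X,p=look([],'w4'); st=env.state(); e=np.array(st['ee_pos']); print(st['gripper_width'],st['force'])
D=X-e; m=(np.abs(D[...,0])<25)&(np.abs(D[...,1])<11)&(D[...,2]>-45)&(D[...,2]<60)
Q=D[m]; print(len(Q),np.percentile(Q,[2,50,98],axis=0).round(1))
T=Q[Q[:,2]>np.percentile(Q[:,2],98)-5]; print(T.mean(0),np.ptp(T,axis=0))
cv2.imwrite('pics/w4c.png',cv2.resize(p[200:400,220:420,::-1],(600,600)))
E
```

```text
ee [ 638.6 -191.   202.7] [179.82  -0.52   0.34] cam [ 711. -191.  375.] [-0.25 -0.   -0.97] t 14.65
21.0199536663587 [-0.18369817  0.14820802 -0.72493402]
3275 [[ -8.6 -10.2 -18.1]
 [  9.8   1.9  21.4]
 [ 18.1  10.7  59.1]]
[ 0.21171915 10.08044074 58.30818711] [30.14422162  1.7559872   5.64234317]
```

View pics/w4c.png

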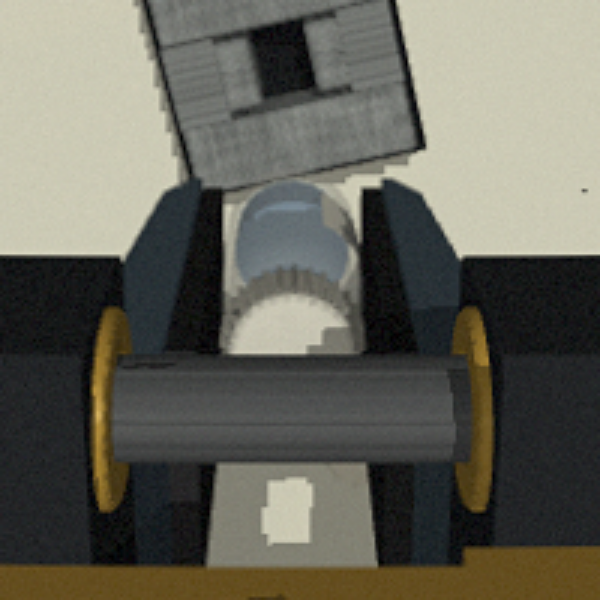

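The crop shows the vial free of the empty foam slot (285,60), held centrally between the fingers, with its cap at (290,315). Next I'll check for slip.

```bash
python3 - <<'E'
import numpy as np
X=np.load('X.npy')-[638.6,-191,202.7]
for r in (265,275,285,292,298,304,308,312,316): print(r,[X[r,c].round().astype(int).tolist() for c in (305,312,318,324,332)])
E
```

```text
265 [[10, 5, -15], [12, 2, -10], [12, -1, -9], [12, -4, -12], [9, -8, -20]]
275 [[11, 5, 0], [12, 2, 5], [12, -1, 4], [12, -4, 3], [10, -8, -1]]
285 [[9, 5, 9], [10, 2, 12], [9, -1, 10], [10, -4, 11], [9, -7, 8]]
292 [[8, 5, 14], [11, 2, 22], [11, -1, 21], [9, -3, 18], [7, -7, 12]]
298 [[8, 4, 22], [10, 2, 25], [9, -1, 24], [9, -3, 23], [9, -7, 23]]
304 [[7, 4, 25], [7, 2, 26], [7, -1, 25], [7, -3, 25], [7, -7, 24]]
308 [[5, 4, 26], [5, 2, 25], [5, -1, 25], [5, -3, 26], [5, -7, 25]]
312 [[3, 4, 25], [4, 2, 26], [4, -1, 26], [3, -3, 25], [3, -7, 24]]
316 [[2, 4, 26], [1, 2, 24], [2, -1, 26], [1, -3, 25], [1, -7, 25]]
```

Emit:
{"op": "send_rows", "data": {
  "targets": [
    [[0,0,0,-0.02,0.1,0,1],[0,0,0,-0.04,0.2,0,1],[0,0,0,-0.045,0.24,0,1],[0,0,0,-0.045,0.24,0,1],[0,0,0,-0.045,0.24,0,1],[0,0,0,-0.045,0.24,0,1],[0,0,0,-0.045,0.24,0,1],[0,0,0,-0.045,0.24,0,1],[0,0,0,-0.045,0.24,0,1],[0,0,0,-0.043,0.2,0,1],[0,0,0,0,0.1,0,1],[0,0,0,0,0.045,0,1]]
  ]
}}

```text
time_s: 15.9
ee_pos: [550.6, 277.2, 195.4]
ee_rot: [179.9, 0.2, 0.5]
force: [-0.5, -0.5, -0.4]
gripper_width: 20.9
gripper_force: 25.0
```

Emit:
{"op": "send_rows", "data": {
  "targets": [
    [[0,0,0,0,0,0,1],[0,0,0,0,0,-0.1,1],[0,0,0,0,0,-0.2,1],[0,0,0,0,0,-0.2,1],[0,0,0,0,0,-0.15,1],[0,0,0,0,0,-0.1,1],[0,0,0,0,0,-0.05,1],[0,0,0,0,0,0,1],[0,0,0,0,0,0,1]]
  ]
}}

```text
time_s: 16.8
ee_pos: [553.6, 274.4, 38.2]
ee_rot: [-180.0, -0.1, 0.3]
force: [0.5, -0.0, -0.5]
gripper_width: 20.7
gripper_force: 25.0
```

Emit:
{"op": "send_rows", "data": {
  "targets": [
    [[0,0,0,0.006,0,-0.02,1],[0,0,0,0,0,-0.02,1],[0,0,0,0,0,-0.003,1],[0,0,0,0,0,0,1],[0,0,0,0,0,0,0.4],[0,0,0,0,0,0,0.1],[0,0,0,0,0,0,0],[0,0,0,0,0,0,0]]
  ]
}}

```text
time_s: 17.6
ee_pos: [553.9, 274.8, 28.6]
ee_rot: [180.0, 0.0, 0.3]
force: [0.3, 0.0, -0.1]
gripper_width: 44.9
gripper_force: 0.0
```

Emit:
{"op": "send_rows", "data": {
  "targets": [
    [[0,0,0,0,0,0.06,0],[0,0,0,0,0,0.15,0],[0,0,0,0,0,0.22,0],[0,0,0,-0.1,0,0.2,-0.3],[0,0,0,-0.2,0.05,0.1,-0.5],[0,0,0,-0.2,0.05,0.05,-0.5],[0,0,0,-0.1,0,0,-0.5],[0,0,0,0,0,0,-0.5]]
  ]
}}

```text
time_s: 18.4
ee_pos: [431.8, 294.9, 186.4]
ee_rot: [-180.0, -0.0, 0.5]
force: [-0.1, -0.0, 0.1]
gripper_width: 67.9
gripper_force: 0.0
```

```bash
python3 - <<'E'
from h import *
look(['weight_100_mid','vial_mid'],'w5')
E
```

```text
ee [431.8 294.9 186.4] [-1.7996e+02 -3.0000e-02  4.7000e-01] cam [506. 295. 358.] [-0.26 -0.   -0.97] t 18.4
weight_100_mid pt 0.67 [345. 147.] [495.8 271.1]
weight_100_mid sil 0.89 [343. 145.] rect 495.1 273.3 15 16 0.3 ztop 36.7
vial_mid pt 0.69 [344.  72.] [554.7 274.5]
vial_mid pt 0.68 [346. 146.] [496.8 270.8]
vial_mid sil 0.79 [345.  72.] rect 555.1 274.8 19 17 56.5 ztop 55.7
```

View pics/w5.png

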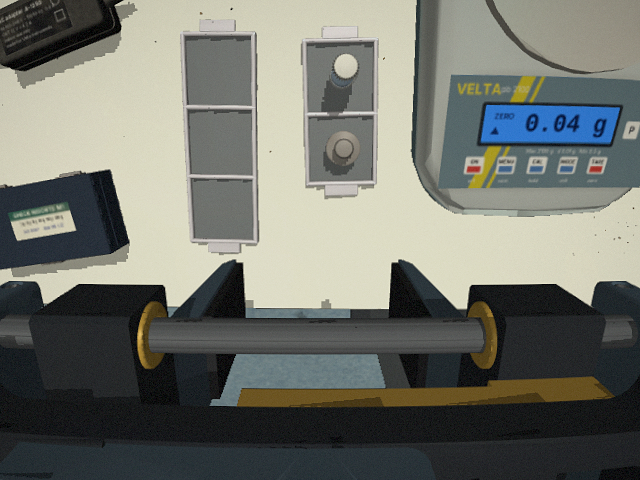

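Tray two is done: the vial stands at (345,67) and the grey weight at (343,148), each upright in its own bay. Now the large weight.

Emit:
{"op": "send_rows", "data": {
  "targets": [
    [[0,0,0,0,-0.1,0,-0.7],[0,0,0,0,-0.2,0,-0.7],[0,0,0,0,-0.24,0,-0.7],[0,0,0,0,-0.24,0,-0.7],[0,0,0,0,-0.24,0,-0.7],[0,0,0,0,-0.24,0,-0.7],[0,0,0,0,-0.24,0,-0.7],[0,0,0,0,-0.24,0,-0.7],[0,0,0,0,-0.24,0,-0.7],[0,0,0,0,-0.24,0,-0.7],[0,0,0,0,-0.24,0,-0.7],[0,0,0,0,-0.24,0,-0.7]]
  ]
}}

```text
time_s: 19.85
ee_pos: [434.1, -248.3, 184.5]
ee_rot: [180.0, -0.0, 0.3]
force: [1.3, -0.0, 0.5]
gripper_width: 77.5
gripper_force: 0.0
```

Emit:
{"op": "send_rows", "data": {
  "targets": [
    [[0,0,0,0,-0.2,0,-0.7],[0,0,0,-0.01,-0.15,0,-0.7],[0,0,0,0,-0.06,0,-0.7],[0,0,0,0,0,0,-0.7],[0,0,0,0,0,-0.15,-0.7],[0,0,0,0,0,-0.2,-0.7],[0,0,0,0,0,-0.2,-0.7],[0,0,0,0,0,-0.15,-0.7],[0,0,0,0,0,-0.07,-0.7],[0,0,0,0,0,0,-0.7],[0,0,0,0,0,0,-0.7]]
  ]
}}

```text
time_s: 20.95
ee_pos: [432.6, -326.5, 31.2]
ee_rot: [-180.0, -0.0, 0.4]
force: [0.2, 0.4, 0.9]
gripper_width: 77.3
gripper_force: 0.0
```

Shift −3 mm in x and go down to 8.5, then close.

Emit:
{"op": "send_rows", "data": {
  "targets": [
    [[0,0,0,-0.014,-0.004,-0.06,-0.7],[0,0,0,0,0,-0.053,-0.7],[0,0,0,0,0,0,0],[0,0,0,0,0,0,1],[0,0,0,0,0,0,1],[0,0,0,0,0,0,1],[0,0,0,0,0,0,1],[0,0,0,0,0,0,1],[0,0,0,0,0,0,1],[0,0,0,0,0,0,1]]
  ],
  "grip_force": 30
}}

```text
time_s: 21.95
ee_pos: [429.4, -328.0, 8.4]
ee_rot: [180.0, -0.0, 0.3]
force: [0.1, 1.2, 2.2]
gripper_width: 36.0
gripper_force: 30.0
```

Emit:
{"op": "send_rows", "data": {
  "targets": [
    [[0,0,0,0,0,0.1,1],[0,0,0,0,0,0.2,1],[0,0,0,0,0,0.22,1],[0,0,0,0,0.1,0.2,1],[0,0,0,0,0.2,0.09,1],[0,0,0,0.03,0.24,0,1],[0,0,0,0.03,0.24,0,1],[0,0,0,0.03,0.24,0,1],[0,0,0,0.03,0.24,0,1],[0,0,0,0.03,0.24,0,1],[0,0,0,0.03,0.24,0,1],[0,0,0,0.03,0.24,0,1]]
  ]
}}

```text
time_s: 23.15
ee_pos: [470.9, 69.8, 169.8]
ee_rot: [180.0, 0.0, 0.3]
force: [0.8, -0.8, -1.1]
gripper_width: 36.2
gripper_force: 30.0
```

Emit:
{"op": "send_rows", "data": {
  "targets": [
    [[0,0,0,0.029,0.24,0,1],[0,0,0,0.029,0.24,0,1],[0,0,0,0.029,0.24,0,1],[0,0,0,0.029,0.24,0,1],[0,0,0,0.029,0.24,0,1],[0,0,0,0,0.2,0,1],[0,0,0,0,0.1,0,1],[0,0,0,0,0.06,0,1],[0,0,0,0,0,0,1],[0,0,0,0,0,0,1]]
  ]
}}

```text
time_s: 24.15
ee_pos: [500.2, 378.4, 170.0]
ee_rot: [179.9, 0.0, 0.3]
force: [0.6, -0.1, -2.0]
gripper_width: 35.8
gripper_force: 30.0
```

```bash
python3 - <<'E'
from h import *
X,p=look([],'w6'); e=np.array(env.state()['ee_pos']); X=X-e
for r in range(262,320,6): print(r,[X[r,c].round().astype(int).tolist() for c in (295,307,318,330,341)])
E
```

```text
ee [500.2 378.4 170. ] [1.7991e+02 4.0000e-02 3.0000e-01] cam [574. 379. 341.] [-0.26 -0.   -0.97] t 24.15
262 [[15, 10, -4], [18, 4, 3], [18, -1, 4], [17, -6, 1], [-39, -23, -167]]
268 [[16, 10, 6], [18, 4, 12], [19, -1, 13], [17, -6, 10], [15, -11, 2]]
274 [[16, 9, 13], [17, 4, 17], [17, -1, 17], [17, -6, 17], [15, -11, 11]]
280 [[15, 9, 18], [15, 4, 18], [15, -1, 19], [15, -6, 17], [14, -10, 16]]
286 [[12, 9, 17], [12, 4, 18], [12, -1, 18], [12, -6, 18], [12, -11, 17]]
292 [[9, 9, 17], [9, 4, 18], [9, -1, 18], [9, -6, 18], [10, -10, 19]]
298 [[7, 9, 18], [7, 4, 18], [8, -1, 20], [7, -6, 19], [7, -11, 18]]
304 [[4, 9, 19], [9, 4, 28], [9, -1, 30], [4, -6, 19], [4, -11, 17]]
310 [[1, 9, 18], [7, 4, 31], [8, -1, 32], [7, -5, 31], [1, -11, 18]]
316 [[4, 8, 30], [6, 4, 33], [5, -1, 32], [6, -5, 33], [-1, -11, 20]]
```

Emit:
{"op": "send_rows", "data": {
  "targets": [
    [[0,0,0,0,0.006,-0.1,1],[0,0,0,0,0,-0.2,1],[0,0,0,0,0,-0.2,1],[0,0,0,0,0,-0.15,1],[0,0,0,0,0,-0.08,1],[0,0,0,0,0,-0.03,1],[0,0,0,0,0,-0.01,1],[0,0,0,0,0,0,1],[0,0,0,0,0,0,1]]
  ]
}}

```text
time_s: 25.1
ee_pos: [501.2, 381.5, 17.6]
ee_rot: [-179.9, -0.1, 0.3]
force: [-0.2, 0.4, -1.7]
gripper_width: 35.7
gripper_force: 30.0
```

Emit:
{"op": "send_rows", "data": {
  "targets": [
    [[0,0,0,0,-0.004,-0.015,1],[0,0,0,0,0,-0.012,1],[0,0,0,0,0,0,1],[0,0,0,0,0,0,1],[0,0,0,0,0,0,0],[0,0,0,0,0,0,-0.3],[0,0,0,0,0,0,-0.3],[0,0,0,0,0,0,-0.3],[0,0,0,0,0,0.06,-0.3],[0,0,0,0,0,0.2,-0.3],[0,0,0,0,0,0.22,-0.5],[0,0,0,0,0,0.22,-0.7]]
  ]
}}

```text
time_s: 26.3
ee_pos: [500.1, 380.3, 153.0]
ee_rot: [-180.0, -0.0, 0.3]
force: [1.0, 1.0, -0.5]
gripper_width: 72.7
gripper_force: 0.0
```

Emit:
{"op": "send_rows", "data": {
  "targets": [
    [[0,0,0,0,-0.1,0.1,-0.7],[0,0,0,0,-0.2,0.05,-0.7],[0,0,0,0.01,-0.24,0,-0.7],[0,0,0,0.01,-0.24,0,-0.7],[0,0,0,0.01,-0.24,0,-0.7],[0,0,0,0.01,-0.24,0,-0.7],[0,0,0,0.01,-0.24,0,-0.7],[0,0,0,0.01,-0.24,0,-0.7],[0,0,0,0.02,-0.24,0,-0.7],[0,0,0,0.02,-0.24,0,-0.7],[0,0,0,0.02,-0.24,0,-0.7],[0,0,0,0.02,-0.24,0,-0.7]]
  ]
}}

```text
time_s: 27.5
ee_pos: [528.3, -161.6, 181.9]
ee_rot: [180.0, -0.1, 0.3]
force: [1.2, 0.2, 0.1]
gripper_width: 77.6
gripper_force: 0.0
```

Emit:
{"op": "send_rows", "data": {
  "targets": [
    [[0,0,0,0.02,-0.2,0,-0.7],[0,0,0,0.02,-0.1,0,-0.7],[0,0,0,0,0,0,-0.7],[0,0,0,0,0,0,-0.7]]
  ]
}}

```text
time_s: 27.9
ee_pos: [536.2, -218.8, 180.9]
ee_rot: [-179.9, 0.0, 0.3]
force: [-0.4, 0.5, 0.0]
gripper_width: 78.0
gripper_force: 0.0
```

Emit:
{"op": "send_rows", "data": {
  "targets": [
    [[0,0,0,0,0.025,-0.1,-0.7],[0,0,0,0,0,-0.2,-0.7],[0,0,0,0,0,-0.2,-0.7],[0,0,0,0,0,-0.17,-0.7],[0,0,0,0,0,-0.1,-0.7],[0,0,0,0,0,-0.03,-0.7],[0,0,0,0,0,0,-0.7],[0,0,0,0,0,0,-0.7]]
  ],
  "grip_force": 15
}}

```text
time_s: 28.7
ee_pos: [537.4, -214.2, 22.2]
ee_rot: [179.9, -0.1, 0.4]
force: [-0.1, 0.4, 0.4]
gripper_width: 77.6
gripper_force: 0.0
```

Emit:
{"op": "send_rows", "data": {
  "targets": [
    [[0,0,0,0,0,0,-0.2],[0,0,0,0,0,0,0.2],[0,0,0,0,0,0,1],[0,0,0,0,0,0,1],[0,0,0,0,0,0,1],[0,0,0,0,0,0,1],[0,0,0,0,0,0,1],[0,0,0,0,0,0,1],[0,0,0,0,0,0,1]]
  ]
}}

```text
time_s: 29.6
ee_pos: [536.3, -214.7, 20.8]
ee_rot: [180.0, 0.0, 0.3]
force: [-0.5, 0.1, 1.8]
gripper_width: 35.2
gripper_force: 15.0
```

Emit:
{"op": "send_rows", "data": {
  "targets": [
    [[0,0,0,0,0,0.1,1],[0,0,0,0,0,0.2,1],[0,0,0,0,0,0.22,1],[0,0,0,0,0,0.2,1],[0,0,0,0.01,0.1,0.1,1],[0,0,0,0.01,0.2,0,1],[0,0,0,0.01,0.23,0,1],[0,0,0,0.01,0.23,0,1],[0,0,0,0.01,0.23,0,1],[0,0,0,0.01,0.23,0,1],[0,0,0,0.01,0.23,0,1],[0,0,0,0.01,0.23,0,1]]
  ]
}}

```text
time_s: 30.8
ee_pos: [551.9, 123.2, 184.6]
ee_rot: [180.0, 0.0, 0.3]
force: [1.3, -0.8, -1.5]
gripper_width: 35.2
gripper_force: 15.0
```

Emit:
{"op": "send_rows", "data": {
  "targets": [
    [[0,0,0,0.01,0.23,0,1],[0,0,0,0.01,0.23,0,1],[0,0,0,0.01,0.23,0,1],[0,0,0,0.01,0.23,0,1],[0,0,0,0.01,0.2,0,1],[0,0,0,0,0.12,0,1],[0,0,0,0,0.05,0,1],[0,0,0,0,0,0,1],[0,0,0,0,0,0,1]]
  ]
}}

```text
time_s: 31.7
ee_pos: [562.2, 378.1, 184.5]
ee_rot: [179.9, 0.0, 0.3]
force: [-0.0, -0.7, -0.2]
gripper_width: 35.2
gripper_force: 15.0
```

Emit:
{"op": "send_rows", "data": {
  "targets": [
    [[0,0,0,0,0.006,-0.1,1],[0,0,0,0,0,-0.2,1],[0,0,0,0,0,-0.2,1],[0,0,0,0,0,-0.15,1],[0,0,0,0,0,-0.08,1],[0,0,0,0,0,-0.03,1],[0,0,0,0,0,-0.01,1],[0,0,0,0,0,0,1],[0,0,0,0,0,0,1]]
  ]
}}

```text
time_s: 32.6
ee_pos: [563.2, 380.8, 32.3]
ee_rot: [-179.9, -0.1, 0.3]
force: [-0.7, 0.2, -0.9]
gripper_width: 35.3
gripper_force: 15.0
```

Emit:
{"op": "send_rows", "data": {
  "targets": [
    [[0,0,0,-0.004,-0.003,-0.02,1],[0,0,0,0,0,-0.02,1],[0,0,0,0,0,0,1],[0,0,0,0,0,0,1],[0,0,0,0,0,0,0],[0,0,0,0,0,0,-0.2],[0,0,0,0,0,0,-0.3],[0,0,0,0,0,0,-0.3],[0,0,0,0,0,0.06,-0.3],[0,0,0,0,0,0.2,-0.3],[0,0,0,0,0,0.22,-0.3],[0,0,0,0,0,0.22,-0.5]]
  ]
}}

```text
time_s: 33.8
ee_pos: [561.4, 379.8, 165.0]
ee_rot: [180.0, -0.0, 0.3]
force: [0.9, 0.3, -0.5]
gripper_width: 64.4
gripper_force: 0.0
```

Emit:
{"op": "send_rows", "data": {
  "targets": [
    [[0,0,0,-0.03,-0.1,0.1,-0.5],[0,0,0,-0.06,-0.2,0.05,-0.5],[0,0,0,-0.07,-0.23,0,-0.5],[0,0,0,-0.07,-0.23,0,-0.5],[0,0,0,-0.07,-0.23,0,-0.5],[0,0,0,-0.07,-0.23,0,-0.5],[0,0,0,-0.07,-0.23,0,-0.5],[0,0,0,-0.07,-0.23,0,-0.5],[0,0,0,-0.07,-0.23,0,-0.5],[0,0,0,-0.07,-0.23,0,-0.5],[0,0,0,-0.07,-0.23,0,-0.5],[0,0,0,-0.07,-0.23,0,-0.5]]
  ]
}}

```text
time_s: 35.0
ee_pos: [402.8, -141.8, 193.9]
ee_rot: [179.9, -0.1, 0.4]
force: [1.7, -0.6, 0.3]
gripper_width: 68.5
gripper_force: 0.0
```

Emit:
{"op": "send_rows", "data": {
  "targets": [
    [[0,0,0,-0.05,-0.2,0,-0.5],[0,0,0,-0.02,-0.15,0,-0.5],[0,0,0,0,-0.03,0,-0.5],[0,0,0,0,0,0,-0.5],[0,0,0,0,0,0,-0.5]]
  ]
}}

```text
time_s: 35.5
ee_pos: [389.6, -215.1, 193.0]
ee_rot: [-180.0, -0.0, 0.4]
force: [0.5, -0.1, 0.1]
gripper_width: 68.2
gripper_force: 0.0
```

```bash
python3 - <<'E'
from h import *
look(['rubber_stopper_mid','beaker_100_mid'],'w7')
E
```

```text
ee [ 389.6 -215.1  193. ] [-1.7997e+02 -1.0000e-02  3.7000e-01] cam [ 464. -215.  364.] [-0.26 -0.   -0.97] t 35.5
rubber_stopper_mid pt 0.84 [319. 183.] [ 421.9 -217.2]
rubber_stopper_mid sil 0.61 [318. 184.] rect 424.4 -217.0 27 28 45.2 ztop 31.9
beaker_100_mid pt 0.71 [169. 183.] [423.4 -89.1]
beaker_100_mid sil 0.75 [163. 189.] rect 422.7 -90.6 50 52 36.3 ztop 69.8
```

Emit:
{"op": "send_rows", "data": {
  "targets": [
    [[0,0,0,0.088,-0.01,-0.05,-0.5],[0,0,0,0.087,0,-0.1,-0.5],[0,0,0,0,0,-0.2,-0.5],[0,0,0,0,0,-0.2,-0.5],[0,0,0,0,0,-0.18,-0.5],[0,0,0,0,0,-0.1,-0.5],[0,0,0,0,0,-0.05,-0.5],[0,0,0,0,0,0,-0.5],[0,0,0,0,0,0,-0.5]]
  ],
  "grip_force": 12
}}

```text
time_s: 36.65
ee_pos: [425.4, -218.2, 17.6]
ee_rot: [179.9, -0.1, 0.4]
force: [-0.1, 0.2, 0.3]
gripper_width: 68.4
gripper_force: 0.0
```

Emit:
{"op": "send_rows", "data": {
  "targets": [
    [[0,0,0,0,0.005,-0.044,-0.5],[0,0,0,0,0,0,0],[0,0,0,0,0,0,0.2],[0,0,0,0,0,0,1],[0,0,0,0,0,0,1],[0,0,0,0,0,0,1],[0,0,0,0,0,0,1],[0,0,0,0,0,0,1],[0,0,0,0,0,0,1]]
  ]
}}

```text
time_s: 37.55
ee_pos: [424.6, -217.1, 8.1]
ee_rot: [180.0, -0.0, 0.3]
force: [-1.1, 1.1, 0.9]
gripper_width: 30.7
gripper_force: 12.0
```

Emit:
{"op": "send_rows", "data": {
  "targets": [
    [[0,0,0,0,0,0,1],[0,0,0,0,0,0.05,1],[0,0,0,0,0,0.15,1],[0,0,0,0,0,0.2,1],[0,0,0,0,0,0.2,1],[0,0,0,0,0,0.15,1],[0,0,0,0,0,0.05,1],[0,0,0,0,0,0,1],[0,0,0,0,0,0,1]]
  ]
}}

```text
time_s: 38.45
ee_pos: [423.6, -216.5, 166.7]
ee_rot: [-179.9, 0.1, 0.3]
force: [0.2, 1.0, -0.1]
gripper_width: 30.4
gripper_force: 12.0
```

```bash
python3 - <<'E'
from h import *
X,p=look([]); e=np.array(env.state()['ee_pos']); X=X-e
for r in range(262,320,6): print(r,[X[r,c].round().astype(int).tolist() for c in (295,307,318,330,341)])
cv2.imwrite('pics/w8c.png',cv2.resize(p[200:400,220:420,::-1],(600,600)))
E
```

```text
ee [ 423.6 -216.5  166.7] [-1.7993e+02  1.3000e-01  3.4000e-01] cam [ 498. -217.  338.] [-0.26 -0.   -0.97] t 38.45
262 [[-39, 19, -165], [-39, 8, -165], [-39, -2, -165], [-38, -13, -164], [-38, -23, -164]]
268 [[-44, 19, -164], [13, 4, -3], [14, -1, -1], [-44, -13, -165], [-44, -23, -166]]
274 [[-51, 19, -167], [14, 4, 7], [15, -1, 10], [13, -7, 6], [-50, -23, -166]]
280 [[11, 9, 7], [15, 4, 18], [16, -1, 20], [14, -6, 16], [-56, -23, -166]]
286 [[13, 9, 19], [14, 3, 23], [14, -1, 22], [14, -6, 23], [11, -11, 14]]
292 [[12, 8, 23], [11, 3, 22], [12, -1, 23], [11, -6, 22], [12, -11, 23]]
298 [[9, 8, 23], [9, 3, 23], [9, -1, 22], [9, -6, 23], [9, -11, 23]]
304 [[6, 8, 22], [6, 3, 23], [6, -1, 23], [6, -6, 22], [6, -11, 23]]
310 [[4, 8, 23], [4, 3, 23], [4, -1, 23], [4, -6, 23], [4, -11, 23]]
316 [[1, 8, 23], [1, 3, 23], [1, -1, 23], [0, -6, 21], [0, -11, 22]]
```

View pics/w8c.png

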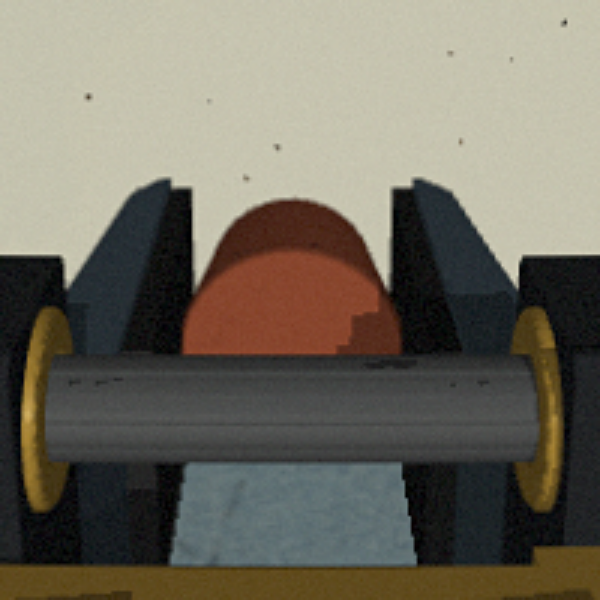

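The crop shows the stopper gripped level, top face at (290,305). Carrying it to the near bay.

Emit:
{"op": "send_rows", "data": {
  "targets": [
    [[0,0,0,0.005,0.1,0,1],[0,0,0,0.005,0.18,0,1],[0,0,0,0.007,0.23,0,1],[0,0,0,0.007,0.23,0,1],[0,0,0,0.007,0.23,0,1],[0,0,0,0.007,0.23,0,1],[0,0,0,0.007,0.23,0,1],[0,0,0,0.007,0.23,0,1],[0,0,0,0.007,0.23,0,1],[0,0,0,0.007,0.23,0,1],[0,0,0,0.007,0.23,0,1],[0,0,0,0.007,0.23,0,1]]
  ]
}}

```text
time_s: 39.7
ee_pos: [439.3, 300.4, 165.9]
ee_rot: [179.9, 0.2, 0.4]
force: [0.9, -0.3, -0.2]
gripper_width: 30.2
gripper_force: 12.0
```

Emit:
{"op": "send_rows", "data": {
  "targets": [
    [[0,0,0,0,0.2,0,1],[0,0,0,0,0.15,0,1],[0,0,0,0,0.06,0,1],[0,0,0,0,0,0,1],[0,0,0,0,0,-0.1,1],[0,0,0,0,0,-0.2,1],[0,0,0,0,0,-0.2,1],[0,0,0,0,0,-0.15,1],[0,0,0,0,0,-0.05,1],[0,0,0,0,0,0,1],[0,0,0,0,0,0,1]]
  ]
}}

```text
time_s: 40.8
ee_pos: [441.5, 381.0, 29.2]
ee_rot: [-179.9, -0.1, 0.3]
force: [-0.0, 0.0, 0.2]
gripper_width: 30.6
gripper_force: 12.0
```

Emit:
{"op": "send_rows", "data": {
  "targets": [
    [[0,0,0,-0.005,0,-0.05,1],[0,0,0,0,0,-0.025,1],[0,0,0,0,0,-0.012,1],[0,0,0,0,0,0,1],[0,0,0,0,0,0,1],[0,0,0,0,0,0,0.1],[0,0,0,0,0,0,-0.2],[0,0,0,0,0,0,-0.3],[0,0,0,0,0,0,-0.3]]
  ]
}}

```text
time_s: 41.7
ee_pos: [439.5, 381.0, 10.4]
ee_rot: [180.0, 0.0, 0.3]
force: [-0.3, -0.3, -0.5]
gripper_width: 58.6
gripper_force: 0.0
```

Emit:
{"op": "send_rows", "data": {
  "targets": [
    [[0,0,0,0,0,0.05,-0.3],[0,0,0,0,0,0.15,-0.3],[0,0,0,0,0,0.22,-0.3],[0,0,0,0,0,0.22,-0.3],[0,0,0,0,-0.05,0.2,-0.5],[0,0,0,-0.1,-0.12,0.15,-0.5],[0,0,0,-0.1,-0.12,0.05,-0.5],[0,0,0,0,0,0,-0.5],[0,0,0,0,0,0,-0.5]]
  ]
}}

```text
time_s: 42.6
ee_pos: [399.6, 323.0, 219.6]
ee_rot: [-179.9, -0.1, 0.3]
force: [-0.6, 1.2, -0.7]
gripper_width: 68.5
gripper_force: 0.0
```

```bash
python3 - <<'E'
from h import *
look(['weight_100_mid','vial_mid','weight_200_mid','dropper_bottle_mid','rubber_stopper_mid'],'w9')
E
```

```text
ee [399.6 323.  219.6] [-1.7992e+02 -1.0000e-01  3.2000e-01] cam [473. 323. 391.] [-0.26  0.   -0.97] t 42.6
weight_100_mid pt 0.98 [373. 109.] [497.7 272. ]
weight_100_mid sil 0.56 [371. 108.] rect 495.2 273.1 16 15 45.4 ztop 36.8
vial_mid pt 0.87 [375.  42.] [552.4 273.5]
vial_mid pt 0.34 [375. 107.] [498.3 272. ]
vial_mid sil 0.81 [377.  42.] rect 554.5 275.1 18 17 31.0 ztop 55.8
weight_200_mid pt 0.73 [252. 105.] [499.9 382.7]
weight_200_mid sil 0.92 [255. 107.] rect 500.0 379.9 21 20 45.3 ztop 45.8
dropper_bottle_mid pt 0.65 [246.  30.] [560.1 382.7]
dropper_bottle_mid sil 0.79 [250.  30.] rect 559.6 380.6 20 22 45.3 ztop 82.8
rubber_stopper_mid pt 0.62 [257. 174.] [437.5 380.5]
```

View pics/w9.png

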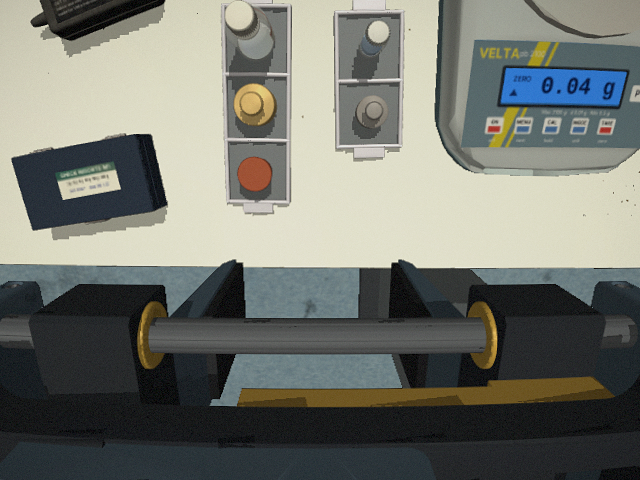

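All five stand upright in their bays: bottle (248,30), brass weight (255,104), stopper (255,175), vial (375,38) and grey weight (372,110). The arm is clear, so I'm handing in.

```bash
python3 -c "
from workcell import env
print(env.job_done())"
```

```text
the job is handed in; nothing more can be done
None
```

Both kits are made up and handed in at about 43 s: grey weight and vial in the two-bay tray; largest weight, dropper bottle and stopper in the three-bay tray, all upright in the last picture, with the smallest weight and the beaker left in place (not re-imaged at the end).

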